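Post a carton under the spring flap of a drop box

ROBOT

A 7-joint arm with a two-finger parallel gripper is mounted at the origin on the work surface; the furniture and walls round the work are solid. World frame = base frame: x ahead of the robot, y to its left, z up, the work surface at z = 0. Lengths are in m, angles in rad, forces in N, time in s.
With the tool pointing down it reaches from about 0.35 to 0.9 m from the base axis. Payload 8.1 kg.
Tool frame: the origin (TCP) lies between the finger pads; the fingertips stand 11 mm ahead of it and the grasp point (between the pads) lies 8 mm behind it; z points along the fingers, y is the line along which they close (so a half turn about z gives the same grasp; the last joint's range is limited). The gripper opens to 92 mm and grips with 3 to 60 N. Pads are 19 mm wide; open, the fingers measure 130 mm over their backs; the gripper's body (75 mm by 190 mm) begins 47 mm behind the grasp point.
Start: joints at [1.149, 0.434, 0.025, 1.573, -0.012, 1.134, -0.075], TCP at [0.196, -0.594, 0.238] pointing down, gripper open.
Joint ranges: [-2.62, 2.62], [-0.44, 2.09], [-1.27, 1.32], [0.08, 2.57], [-1.32, 4.46], [0.12, 2], [-2.74, 2.74]. Speed limits (rad/s): [2.22, 2.22, 3.01, 3.01, 3.14, 3.14, 3.14].

INTERFACE

Orientations are given as a rotation vector (axis times angle).
In Python, from cell import observe, get_image, camera_params, sign_off gives the robot as it stands.
- The arm moves only by the shell command python3 -m pendant 'ROWS' [FORCE]. ROWS is JSON, one flat list of numbers, 7 for each row, row after row: the shift along the tool's x, y, z in m, then the turn, a rotation vector about the tool's x, y, z in rad, then the finger opening in m, from 0 to 0.0918. In form: [dx, dy, dz, rx, ry, rz, jaw, dx, dy, dz, rx, ry, rz, jaw, ...]. A call has 1 to 10 rows; each row shifts and turns the commanded pose from where the row before left it, along the tool's axes as they then stand; what a row does not reach is not made up. A row lasts 1/8 s, in which the tool goes at most 62.5 mm and 10.7 degrees, less where a joint would pass 70% of its speed; a pose out of reach is approached as far as the arm can. A call is refused whole if a number of a shift passes 0.0625 or a number of a turn 0.188, either way. A call with a gripper value outside its range is refused whole. The fingers move at their own pace and stop on an object; FORCE is the grip in N (left out, the last holds). Time passes only in rows, so rows that do not move let the fingers close. It gives the time, the measured TCP pose, the force, the opening and the grip force at its end, in the units of the state.
- observe(): the state, without advancing time (a new reading comes with each control period).
- get_image(name): name is "scene" or "top" or "wrist"; returns the picture (400x640x3 uint8, red, green, blue); there is no depth.
- camera_params(name): a dict with "intrinsics" (3x3 intrinsics, pixels), "eye" and "rotation" of the camera in the world; the wrist camera has in their place "T_tool_cam" (4x4, takes a point from camera to tool coordinates, whose origin is the TCP and whose axes are the flange's). Camera axes: x right, y down, z forward; pixel columns grow to the right and rows downward; lengths in m; the calibration is good to about 2 mm. A picture is of the moment at which its call begins: read the wrist's pose just before it. camera_params takes no time and is no camera call.
- sign_off(): hands the job in; it is judged then, once.
The state is a dict: "clock": time; "joints": joint angles; "dq": joint speeds; "joint_efforts": joint torques, N m; "position": TCP position; "ee_rot": TCP orientation; "force": force on the tool from outside, world axes, zero at the start; "ft_torque": the same for the moment, N m; "width": opening from 0.0 (shut) to 1.0 (fully open); "gripper_force": force on a finger pad.
Only numpy, scipy, OpenCV 4.12 (cv2) and the standard library are available. Lean on these libraries where they do the work, as an engineer would, in place of code of your own. Each camera call takes 0.05 s, during which the arm holds its last target. There are 200 camera calls.

TASK

Post the red and white carton that lies on the grey drop box's deck into the box: press the yellow flap's tail down with one fingertip to hold the spring flap open and, while holding it, push the carton along the deck with the other finger, under the flap, until it drops into the well; then let the flap spring shut. Only press and push, do not pinch or lift the carton, and leave the other things on the table alone.

Things in the scene. Friction and masses are not known exactly. Their poses are not given: they have to be found in the camera images.
- drop_box: Grey box fixed to the table, 235 mm long (x), 122 wide (y). Origin on the table, on its middle line, 20 mm past the deck's end; +x (level) is the way packs are pushed. Deck: x -140 to -20 mm, top 78 mm above the table, between rails with inner faces at y = -51 and +51 mm, 12 mm high. Well: x -20 to 91 mm, floor 71 mm below the deck, clear roof over it from x = 24 mm.
- deck_end (a point): Middle of the deck's end edge, on the deck's top face: drop box x = -20 mm, 78 mm above the table. A pack with more than half its length past this edge tips into the well.
- flap_angle (a joint): Angle of the yellow spring-closed rocker flap (rad): 0 closed, stop at 0.65. Pivot across the box at pivot; pressing its tail down raises its blade; pushing the pack on the closed blade does not. Let go, it springs shut. Spring about 0.07 N m at 0, 0.15 at 0.5 rad: the press takes 1.2 N at the tail's end, 6 N at 25 mm from the pivot, and meets nothing hard before 0.65 rad.
- pivot (a point): Middle of the flap's level pivot axis (along drop box y): drop box x = -52 mm, 82 mm above the table (4 mm above the deck). Does not move.
- blade (a point): Middle of the lower edge of the flap's blade, a plate 122 mm wide across the channel just past the deck's end (drop box x = +3 mm), 1.5 mm above deck level when closed, about 20 mm at 0.37 rad and 26 mm at 0.5 rad. Its top, 22 mm higher, then leans back over the deck to x = -11 mm: a finger behind the pack should stop with its front at about x = -20 mm; the pack has then tipped in.
- flap: Yellow rocker flap; origin at its pivot (pivot). Its tail: flat strip, black pad on top, 34 mm wide, 135 mm long behind the pivot, outside the rail on the drop box's -y side, centre line y = -78.5 mm. Closed it rises backward at 0.5 rad; at flap 0.5 rad it is level, top 85 mm above the table (7 above the deck): a fingertip at that height can slide along it and keep the flap open.
- tail_end (a point): Point on the top of the tail's pad, on its centre line, 125 mm from the pivot (10 mm from its end); moves with the tail.
- tail_root (a point): Point on the top of the tail's pad, on its centre line, 20 mm from the pivot; moves with the tail.
- pack: Flat red and white carton, 96 x 62 x 18 mm, about 0.04 kg (varies), lying crosswise on the deck between the rails. Origin at the centre of its underside; its x is the 96 mm side, across the box (along drop box y); its y the 62 mm side, along the box.
- sample_bottle: White plastic sample bottle with blue cap, 41 mm across, 98 mm tall, standing. Origin at the centre of its underside. A bystander: leave it alone.
- weight: Brass-coloured 200 g check weight with a knob, 32 mm across, 49 mm tall, standing. Origin at the centre of its underside. A bystander: leave it alone.
- glue_stick: Glue stick with blue cap, yellow and blue, 26 mm across, 84 mm tall, standing. Origin at the centre of its underside. A bystander: leave it alone.
Mind the look-alikes: they are no part of the job. There is more than one size of the pack; the job needs the largest.

How it is judged:
On the way, in this order (a step that is already met when the one before it is completed fails the run):
1. a fingertip holds the flap open by its tail while the carton is still on the deck (value of joint flap_angle above 0.34 rad and contact force between the fingers and flap above 0.3 N and x of pack in the frame of drop_box below -0.025 m and z of pack in the frame of drop_box above 0.073 m), for 0.2 s.
2. the carton goes under the flap, which the fingertip still holds open (value of joint flap_angle above 0.34 rad and contact force between the fingers and flap above 0.3 N and x of pack in the frame of drop_box above -0.012 m).
At the end, for the whole second after the job is handed in: The carton lies at rest in the well: its origin 10 to 110 mm past the deck's end, within 50 mm of the box's middle line and less than 60 mm above the table, and the flap is shut (under 0.04 rad) (x of pack in the frame of drop_box between -0.01 and 0.09 m and y of pack in the frame of drop_box between -0.05 and 0.05 m and z of pack in the frame of drop_box between 0 and 0.06 m and value of joint flap_angle below 0.04 rad and linear speed of pack below 0.02 m/s); the robot touches nothing.
It fails at once if the carton is lifted more than 15 mm off the deck (z of pack in the frame of drop_box above 0.093 m).
It fails at once if the carton is pulled back off the deck or out over the rails (x of pack in the frame of drop_box below -0.11 m or y of pack in the frame of drop_box below -0.03 m or y of pack in the frame of drop_box above 0.03 m).
It fails at once if one of the other things is moved more than 20 mm (distance of any of sample_bottle, weight, glue_stick from where it was at the start of the episode above 0.02 m).
It also fails if it takes over 32 s, if anything falls off the work surface, if the arm or the gripper's body presses on something with over 40 N, if the wrist force passes 120 N, or if a joint passes its speed limit or range.

## Working session

There is one attempt and no reset: what is moved stays moved. The work goes in short steps, Python scripts to look and compute and a shell command to move; the robot and the scene stay as the last step left them, time stands still between calls to the robot, and variables do not carry over. Pictures are saved under pics/ and viewed, at most 10 in all, crops included, and the job is handed in when it is done.

```bash
ls; mkdir -p pics; python3 - <<'E'
from cell import *
import cv2,numpy as np
for n in("scene","top"):
    im=get_image(n);cv2.imwrite(f"pics/{n}0.png",im[:,:,::-1]);p=camera_params(n);print(n,p)
print(camera_params("wrist"));print(observe())
E
```

```text
pics
scene {'intrinsics': array([[432.31067636,   0.        , 318.90872731],
       [  0.        , 432.31067636, 195.05716787],
       [  0.        ,   0.        ,   1.        ]]), 'eye': array([0.1322621 , 0.8655435 , 0.85909954]), 'rotation': array([-0.68332979,  2.68077841, -1.03060347])}
top {'intrinsics': array([[430.19236882,   0.        , 325.57521305],
       [  0.        , 430.19236882, 198.80425542],
       [  0.        ,   0.        ,   1.        ]]), 'eye': array([0.28219755, 0.28952623, 1.03479066]), 'rotation': array([-1.92688993,  2.27336977, -0.26301978])}
{'intrinsics': array([[291.83234926,   0.        , 318.2894919 ],
       [  0.        , 291.83234926, 199.91264424],
       [  0.        ,   0.        ,   1.        ]]), 'T_tool_cam': array([[-2.73623941e-04, -9.63413493e-01, -2.68019340e-01,
         7.25771676e-02],
       [ 9.99999177e-01, -5.99656740e-04,  1.13459603e-03,
         4.95039059e-04],
       [-1.25380473e-03, -2.68018809e-01,  9.63412864e-01,
        -1.47889162e-01],
       [ 0.00000000e+00,  0.00000000e+00,  0.00000000e+00,
         1.00000000e+00]])}
{'clock': 0.1, 'joints': array([ 1.14937893,  0.43513843,  0.02495265,  1.5739829 , -0.01161133,
        1.13398918, -0.07510949]), 'dq': array([ 9.36475210e-05, -2.92384581e-03,  1.71500376e-04, -1.91214504e-03,
        2.18775970e-04, -1.88298046e-03,  1.25518551e-03]), 'joint_efforts': array([ 4.46139195e-03, -6.69129896e+01,  9.88751985e-01, -3.15145755e+01,
       -6.05365983e-02,  3.74718010e-02,  2.77576724e-06]), 'position': array([ 0.1957351 , -0.59310781,  0.23704141]), 'ee_rot': array([-3.10045973e+00, -4.98367141e-01,  5.05787589e-04]), 'force': array([ 0.77359111,  0.27360429, -0.5220063 ]), 'ft_torque': array([ 0.03752039, -0.051797  ,  0.02973291]), 'gripper_force': 0.0, 'width': 0.9968810785296722}
```

View pics/top0.png

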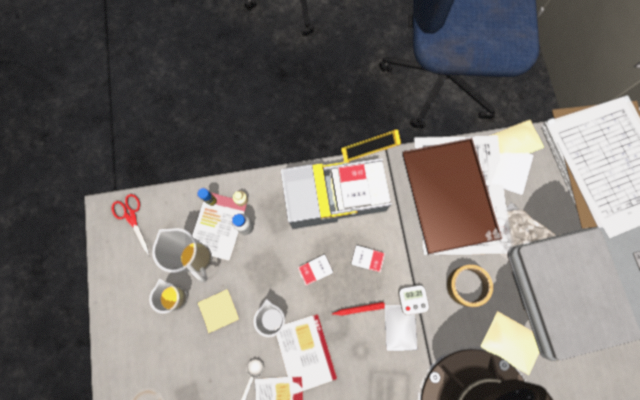

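View pics/scene0.png

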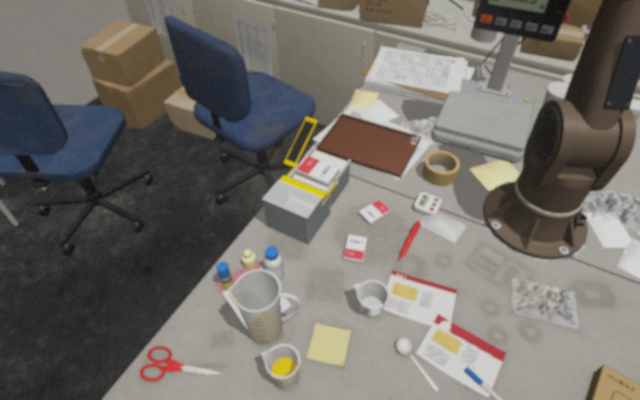

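Top view: the box is at about (285-390, 160-225), with the well to the left, the carton at (335-388, 163-210) and the tail at (343-400, 131-160). Next I'll zoom in and cast rays.

```bash
cat > h.py <<'E'
import numpy as np,cv2
from cell import *
from scipy.spatial.transform import Rotation as R
def cam(n,s=None):
    p=camera_params(n)
    if n!="wrist": return p["intrinsics"],np.array(p["eye"]),R.from_rotvec(p["rotation"]).as_matrix()
    T=p["T_tool_cam"];Rt=R.from_rotvec(s["ee_rot"]).as_matrix()
    return p["intrinsics"],s["position"]+Rt@T[:3,3],Rt@T[:3,:3]
def ray(c,px):
    K,e,Rm=c
    return e,Rm@np.linalg.inv(K)@np.array([px[0],px[1],1.])
def plane(c,px,z):
    e,d=ray(c,px);return e+d*(z-e[2])/d[2]
def proj(c,P):
    K,e,Rm=c
    q=K@(Rm.T@(np.asarray(P,float)-e));return q[:2]/q[2]
def tri(c1,p1,c2,p2):
    e1,d1=ray(c1,p1);e2,d2=ray(c2,p2)
    t=np.linalg.lstsq(np.c_[d1,-d2],e2-e1,rcond=None)[0]
    return (e1+d1*t[0]+e2+d2*t[1])/2
E
python3 - <<'E'
from h import *
c=cam("top")
for px in [(335,165),(385,163),(390,205),(335,210)]: print(plane(c,px,.096))
a=cv2.imread("pics/top0.png")[125:235,270:410]
b=cv2.imread("pics/scene0.png")[110:245,255:365]
cv2.imwrite("pics/z.png",np.vstack([cv2.resize(a,(700,550),interpolation=cv2.INTER_CUBIC)]))
cv2.imwrite("pics/z2.png",cv2.resize(b,(484,594),interpolation=cv2.INTER_CUBIC))
E
```

```text
[0.57496179 0.21992007 0.096     ]
[0.56092729 0.10634568 0.096     ]
[0.46261737 0.11449729 0.096     ]
[0.47151878 0.23762627 0.096     ]
```

View pics/z.png

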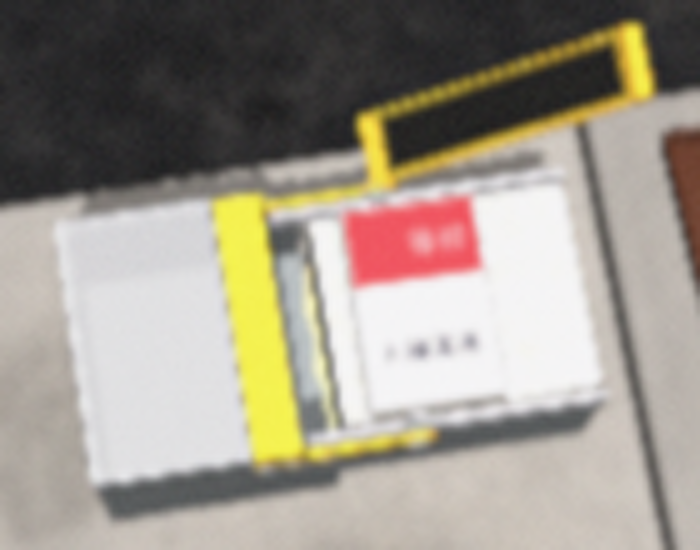

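View pics/z2.png

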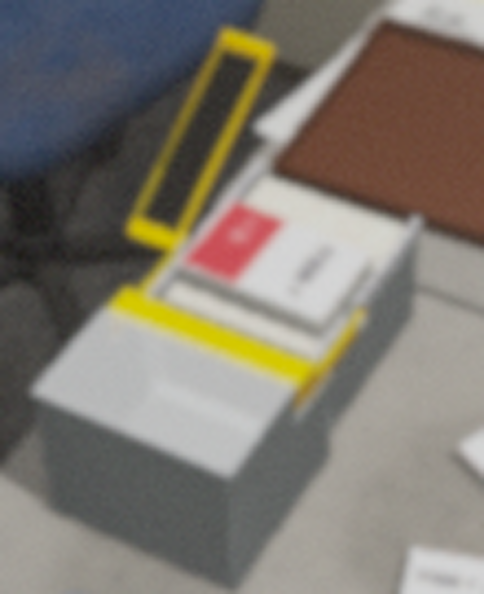

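```bash
python3 - <<'E'
from h import *
np.set_printoptions(precision=4,suppress=True)
t,s=cam("top"),cam("scene")
print("platform/pole in scene z=.05",[plane(s,p,.03).round(3) for p in [(435,150),(520,165),(545,100),(470,88),(498,92)]])
# display height assuming pole base xy
print("top platform",[plane(t,p,.03).round(3) for p in [(510,250),(550,358),(600,230),(640,345)]])
T=lambda x,y:(x/5+270,y/5+125)
S=lambda x,y:(x/4.4+255,y/4.4+110)
# rail top corners z=.090 (rear)
rf=plane(t,T(565,172),.09); rn=plane(t,T(605,393),.09); print("rear far/near",rf,rn, np.linalg.norm(rf-rn))
print("front far/near tri",tri(t,T(57,225),s,S(35,392)),tri(t,T(95,483),s,S(235,478)))
print("rear near tri",tri(t,T(605,393),s,S(418,215)))
print("tail end corners tri",tri(t,T(640,22),s,S(225,28)),tri(t,T(655,95),s,S(275,48)))
print("pack top",[plane(t,T(*p),.096) for p in [(345,210),(478,195),(505,400),(372,418)]])
st=observe();print(R.from_rotvec(st["ee_rot"]).as_matrix())
E
```

```text
platform/pole in scene z=.05 [array([ 0.295, -0.098,  0.03 ]), array([ 0.071, -0.148,  0.03 ]), array([ 0.063, -0.493,  0.03 ]), array([ 0.293, -0.447,  0.03 ]), array([ 0.206, -0.467,  0.03 ])]
top platform [array([ 0.324, -0.153,  0.03 ]), array([ 0.078, -0.178,  0.03 ]), array([ 0.335, -0.374,  0.03 ]), array([ 0.072, -0.382,  0.03 ])]
rear far/near [0.572 0.108 0.09 ] [0.4666 0.1105 0.09  ] 0.10546416082629988
front far/near tri [0.5805 0.3418 0.1027] [0.4594 0.3416 0.1012]
rear near tri [0.4658 0.1108 0.0919]
tail end corners tri [0.6163 0.0733 0.1488] [0.5824 0.0729 0.146 ]
pack top [array([0.5688, 0.2117, 0.096 ]), array([0.5658, 0.1505, 0.096 ]), array([0.4696, 0.1564, 0.096 ]), array([0.4712, 0.2164, 0.096 ])]
[[ 0.9496  0.3134 -0.0005]
 [ 0.3134 -0.9496  0.0013]
 [-0.0001 -0.0014 -1.    ]]
```

```bash
python3 - <<'E'
from h import *
np.set_printoptions(precision=3,suppress=True)
t,s=cam("top"),cam("scene")
st=observe()
print("base",proj(s,[0,0,0]),"tcp",proj(s,st["position"]),"above",proj(s,st["position"]+[0,0,.2]))
e=s[1]
for p in [(475,20),(570,40),(510,45),(558,0),(500,60)]:
    o,d=ray(s,p)
    print(p,[ (o+d*(y-o[1])/d[1]).round(3) for y in(-.40,-.467,-.6,-.8)])
st=observe();im=get_image("wrist");cv2.imwrite("pics/w0.png",im[:,:,::-1])
b=cv2.imread("pics/scene0.png")[0:230,400:640]
cv2.imwrite("pics/both.png",np.hstack([cv2.resize(b,(417,400)),cv2.resize(im[:,:,::-1],(383,240)).repeat(1,0)[:, :] if 0 else cv2.copyMakeBorder(cv2.resize(im[:,:,::-1],(383,240)),0,160,0,0,0)]))
E
```

```text
base [532.421 218.306] tcp [530.952  15.049] above [556.636 -56.382]
(475, 20) [array([ 0.326, -0.4  ,  0.275]), array([ 0.337, -0.467,  0.244]), array([ 0.357, -0.6  ,  0.182]), array([ 0.388, -0.8  ,  0.09 ])]
(570, 40) [array([ 0.073, -0.4  ,  0.277]), array([ 0.069, -0.467,  0.246]), array([ 0.063, -0.6  ,  0.184]), array([ 0.054, -0.8  ,  0.092])]
(510, 45) [array([ 0.213, -0.4  ,  0.226]), array([ 0.218, -0.467,  0.193]), array([ 0.226, -0.6  ,  0.126]), array([ 0.239, -0.8  ,  0.026])]
(558, 0) [array([ 0.138, -0.4  ,  0.369]), array([ 0.138, -0.467,  0.343]), array([ 0.139, -0.6  ,  0.292]), array([ 0.139, -0.8  ,  0.215])]
(500, 60) [array([ 0.227, -0.4  ,  0.175]), array([ 0.232, -0.467,  0.139]), array([ 0.241, -0.6  ,  0.067]), array([ 0.256, -0.8  , -0.041])]
```

View pics/both.png

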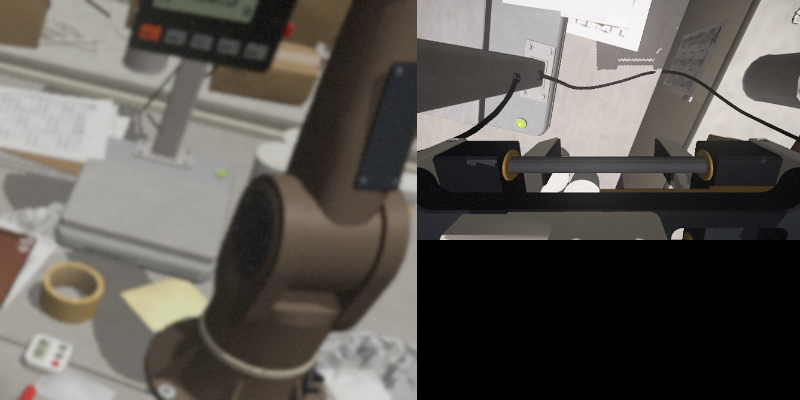

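The scene view shows an instrument display on a pole next to the arm. It's at roughly y -0.45, z 0.2 to 0.4 and sits between the tool and the box, so I'll rise well above it first.

```bash
python3 -m pendant '[0,0,-0.05,0,0,0,0.07,0,0,-0.06,0,0,0,0.07,0,0,-0.06,0,0,0,0.07,0,0,-0.06,0,0,0,0.07,0,0,-0.06,0,0,0,0.07,0,0,-0.06,0,0,0,0.07,0,0,0,0,0,0,0.07]'; python3 - <<'E'
from h import *
print(observe()["joints"].round(2));im=get_image("wrist");cv2.imwrite("pics/w1.png",cv2.resize(im[:,:,::-1],(480,300)))
E
```

```text
clock: 1.02
position: [0.196, -0.5941, 0.5928]
ee_rot: [3.093, 0.497, 0.003]
force: [0.7, 0.1, -1.2]
width: 0.763
gripper_force: 0.0
[ 1.13  0.42  0.08  0.74 -0.03  1.97 -0.06]
```

View pics/w1.png

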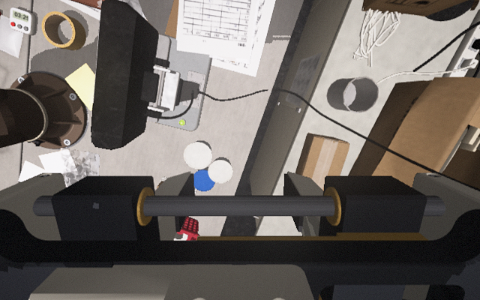

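```bash
python3 -m pendant '[0.05,-0.02,0,0,0,0,0.07,0.05,-0.03,0,0,0,0,0.07,0.05,-0.035,0,0,0,0,0.07,0.045,-0.04,0,0,0,0,0.07,0.045,-0.04,0,0,0,0,0.07,0.045,-0.04,0,0,0,0,0.07,0.04,-0.045,0,0,0,0,0.07]'; python3 -c "
from cell import *;print(observe()['joints'].round(2))"
```

```text
clock: 1.95
position: [0.4266, -0.2522, 0.5856]
ee_rot: [-3.1, -0.499, 0.005]
force: [1.9, -0.6, 0.4]
width: 0.758
gripper_force: 0.0
[ 0.53  0.16 -0.13  1.12  0.02  1.87 -0.85]
```

```bash
python3 -m pendant '[0.03,-0.038,0.01,0,0,0,0.07,0.03,-0.038,0.02,0,0,0,0.07,0.03,-0.038,0.02,0,0,0,0.07,0.03,-0.038,0.02,0,0,0,0.07,0.03,-0.038,0.03,0,0,0,0.07,0.03,-0.038,0.03,0,0,0,0.07,0.03,-0.038,0.03,0,0,0,0.07,0.03,-0.038,0.03,0,0,0,0.07]' && python3 -m pendant '[0,0,0.02,0,0,-0.152,0.07,0,0,0.02,0,0,-0.152,0.07,0,0,0.02,0,0,-0.152,0.07,0,0,0.02,0,0,-0.152,0.07,0,0,0.02,0,0,-0.152,0.07,0,0,0,0,0,0,0.07,0,0,0,0,0,0,0.07]'; python3 - <<'E'
from h import *
s=observe();print(s["joints"].round(2),s["position"],s["width"]);print(R.from_rotvec(s["ee_rot"]).as_matrix().round(3))
c=cam("wrist",s);im=get_image("wrist")[:,:,::-1].copy()
O=np.array([.520,.247,0])
def W(x,y,z):return O+np.array([-y,x,z])/1000
for p in [(-140,-51,90),(-140,51,90),(-20,-51,90),(-20,51,90),(95,61,102),(95,-61,102),(-32,-48,96),(-32,48,96),(-94,-48,96),(-94,48,96),(-162,-78.5,145)]:
    q=proj(c,W(*p));cv2.circle(im,tuple(int(v) for v in q),3,(0,255,0),1)
cv2.imwrite("pics/w2.png",im)
E
```

```text
clock: 2.95
position: [0.558, 0.1107, 0.3949]
ee_rot: [3.101, 0.499, -0.004]
force: [0.3, -0.2, -0.0]
width: 0.759
gripper_force: 0.0
clock: 3.82
position: [0.5585, 0.1096, 0.2977]
ee_rot: [-2.698, -1.609, 0.001]
force: [0.4, -1.1, -0.3]
width: 0.761
gripper_force: 0.0
[ 0.1   0.36 -0.54  1.59  0.19  1.25 -0.96] [0.55845103 0.10958093 0.29766746] 0.7608695770971784
[[ 0.475  0.88  -0.001]
 [ 0.88  -0.475 -0.   ]
 [-0.    -0.001 -1.   ]]
```

View pics/w2.png

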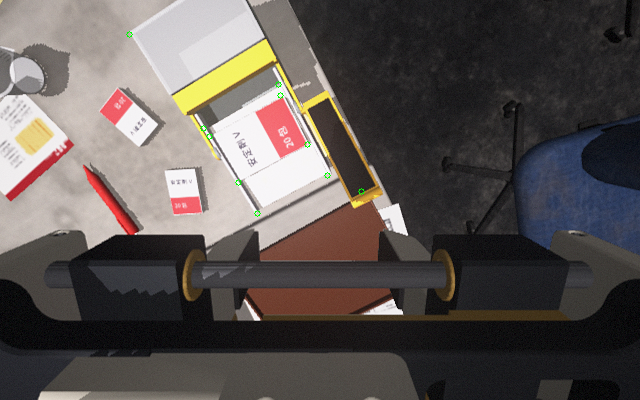

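The projected box and pack points match the wrist picture to within about 2 mm: pack rear corners at (243,182) and (307,144), tail end near (365,198). Next I'll descend and press the tail.

```bash
python3 -m pendant '[0,0,0.05,0,0,0,0.07,0,0,0.05,0,0,0,0.07,0,0,0.04,0,0,0,0.07,0,0,0.02,0,0,0,0.07,0,0,0.02,0,0,0,0.07,0,0,0.015,0,0,0,0.07,0,0,0.0075,0,0,0,0.07,0,0,0,0,0,0,0.07,0,0,0,0,0,0,0.07,0,0,0,0,0,0,0.07]'; python3 - <<'E'
from h import *
s=observe();print(s["position"],s["force"])
im=np.hstack([get_image("top")[100:250,260:420],get_image("scene")[90:240,250:410]])[:,:,::-1]
cv2.imwrite("pics/p1.png",cv2.resize(im,(800,375),interpolation=cv2.INTER_CUBIC))
E
```

```text
clock: 5.12
position: [0.5591, 0.1098, 0.0958]
ee_rot: [2.695, 1.613, 0.001]
force: [-0.4, 0.0, 1.9]
width: 0.764
gripper_force: 0.7
[0.55905126 0.10977219 0.09578608] [-0.43421395  0.04920914  1.8909964 ]
```

View pics/p1.png

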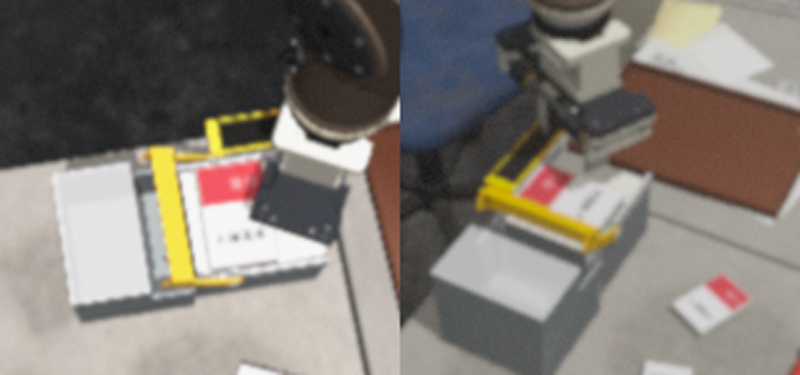

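Flap is up (left: yellow blade raised at about (170,215); right: tail level) and the force is 1.9 N. Next, the push along the box's +x.

```bash
python3 -m pendant '[0.005,-0.0027,0.001,0,0,0,0.07,0.006,-0.0032,0,0,0,0,0.07,0.006,-0.0032,0,0,0,0,0.07,0.006,-0.0032,0,0,0,0,0.07,0.006,-0.0032,0,0,0,0,0.07,0.006,-0.0032,0,0,0,0,0.07,0.006,-0.0032,0,0,0,0,0.07,0,0,0,0,0,0,0.07]'; python3 - <<'E'
from h import *
s=observe();print(s["position"],s["force"])
im=np.hstack([get_image("top")[100:250,260:420],get_image("scene")[90:240,250:410]])[:,:,::-1]
cv2.imwrite("pics/p2.png",cv2.resize(im,(800,375),interpolation=cv2.INTER_CUBIC))
E
```

```text
clock: 6.22
position: [0.5589, 0.1574, 0.0944]
ee_rot: [-2.694, -1.615, -0.001]
force: [-0.5, 0.9, 3.5]
width: 0.764
gripper_force: 1.4
[0.5588902  0.15740705 0.09438882] [-0.53709625  0.91022222  3.50448109]
```

View pics/p2.png

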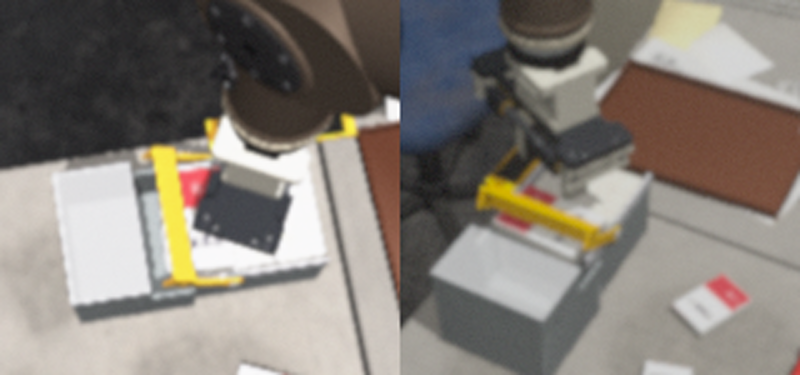

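The carton slides straight under the raised blade. I'll push another 33 mm or so.

```bash
python3 -m pendant '[0.006,-0.0032,0,0,0,0,0.07,0.006,-0.0032,0,0,0,0,0.07,0.006,-0.0032,0,0,0,0,0.07,0.006,-0.0032,0,0,0,0,0.07,0.005,-0.0027,0,0,0,0,0.07,0,0,0,0,0,0,0.07,0,0,0,0,0,0,0.07]'; python3 - <<'E'
from h import *
s=observe();print(s["position"],s["force"])
im=np.hstack([get_image("top")[100:250,260:420],get_image("scene")[90:240,250:410]])[:,:,::-1]
cv2.imwrite("pics/p3.png",cv2.resize(im,(800,375),interpolation=cv2.INTER_CUBIC))
E
```

```text
clock: 7.2
position: [0.5593, 0.1893, 0.0947]
ee_rot: [2.695, 1.613, 0.001]
force: [-0.8, -4.5, 7.7]
width: 0.76
gripper_force: 4.2
[0.55931604 0.18930825 0.09471132] [-0.81663311 -4.54817514  7.74788887]
```

View pics/p3.png

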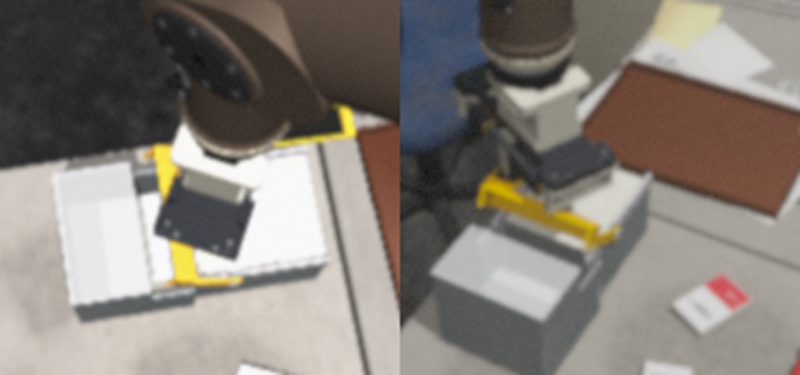

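```bash
python3 -m pendant '[-0.006,0.0032,0,0,0,0,0.07,-0.006,0.0032,0,0,0,0,0.07,-0.006,0.0032,0,0,0,0,0.07,-0.006,0.0032,0,0,0,0,0.07,-0.006,0.0032,0,0,0,0,0.07,0,0,0,0,0,0,0.07]'; python3 - <<'E'
from h import *
s=observe();print(s["position"],s["force"])
im=np.hstack([get_image("top")[100:250,260:420],get_image("scene")[90:240,250:410]])[:,:,::-1]
w=get_image("wrist")[:,:,::-1][:240]
cv2.imwrite("pics/p4.png",np.vstack([cv2.resize(im,(640,300),interpolation=cv2.INTER_CUBIC),w]))
E
```

```text
clock: 8.05
position: [0.5587, 0.1535, 0.0939]
ee_rot: [2.696, 1.611, -0.002]
force: [-0.2, -2.2, 2.9]
width: 0.759
gripper_force: 1.4
[0.5587474  0.15352097 0.09389195] [-0.24260862 -2.1839469   2.87731287]
```

View pics/p4.png

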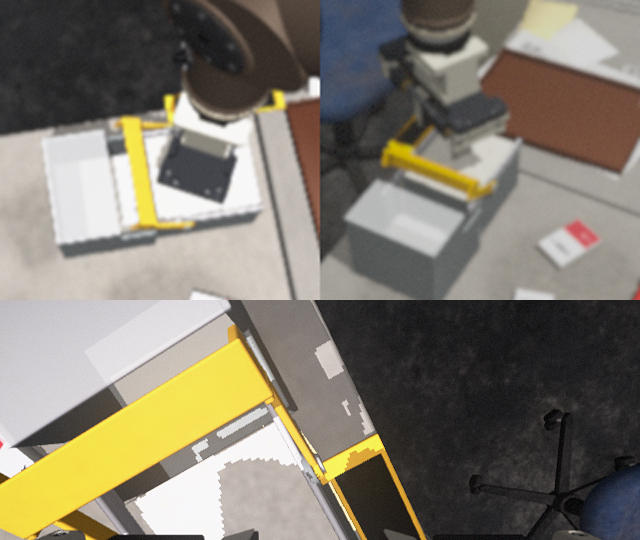

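Deck is empty and the carton lies in the well. I've used my 10 pictures, so from here I'll check by numbers. Next: lift away so the flap springs shut.

```bash
python3 -m pendant '[0,0,-0.01,0,0,0,0.07,0,0,-0.01,0,0,0,0.07,0,0,-0.015,0,0,0,0.07,0,0,-0.02,0,0,0,0.07,0,0,-0.03,0,0,0,0.07,0,0,-0.04,0,0,0,0.07,0,0,-0.04,0,0,0,0.07,0,0,-0.02,0,0,0,0.07,0,0,0,0,0,0,0.07,0,0,0,0,0,0,0.07]'; python3 - <<'E'
from h import *
np.set_printoptions(precision=4,suppress=True)
s=observe();print(s["position"],s["force"])
for n in("scene","top"):
    im=get_image(n).astype(int);o=cv2.cvtColor(cv2.imread(f"pics/{n}0.png"),cv2.COLOR_BGR2RGB)
    c=cam(n);O=np.array([.520,.247,0])
    # yellow centroid of blade area & red area in box
    for nm,I in(("before",o),("now",im)):
        y=(I[...,0]>150)&(I[...,1]>130)&(I[...,2]<90)
        sl=(slice(155,225),slice(305,345)) if n=="top" else (slice(165,205),slice(275,340))
        q=np.argwhere(y[sl]);print(n,nm,len(q),q.mean(0)+[sl[0].start,sl[1].start],q.min(0),q.max(0))
    for x in(0,20,40,60,80):
        p=proj(c,O+[0,x/1000,.03]);print(x,im[int(p[1]),int(p[0])],o[int(p[1]),int(p[0])])
E
```

```text
clock: 9.45
position: [0.5584, 0.1546, 0.2786]
ee_rot: [-2.696, -1.613, 0.002]
force: [-0.1, 0.3, -0.3]
width: 0.762
gripper_force: 0.0
[0.5584 0.1546 0.2786] [-0.0545  0.345  -0.3002]
scene before 299 [185.398  305.3378] [0 5] [34 60]
scene now 300 [185.3867 305.3433] [0 5] [34 60]
0 [191 191 191] [190 190 190]
20 [198 198 198] [189 190 191]
40 [195 194 195] [189 190 190]
60 [86 90 88] [85 88 87]
80 [88 91 87] [86 89 87]
top before 462 [190.632  322.4048] [0 9] [62 39]
top now 447 [191.2215 322.1924] [9 9] [62 39]
0 [187 181 106] [184 179 105]
20 [235 229 103] [233 228  97]
40 [236 235 236] [225 224 227]
60 [232 231 232] [225 225 226]
80 [224 224 225] [225 224 227]
```

```bash
python3 - <<'E'
from h import *
np.set_printoptions(precision=0,suppress=True)
O=np.array([.520,.247,0])
for n in("top","scene"):
    im=np.mean([get_image(n) for _ in range(4)],0).mean(2);o=cv2.imread(f"pics/{n}0.png").mean(2)
    d=cv2.GaussianBlur(im-o,(3,3),0);m=(np.abs(d)>4).astype(np.uint8)
    c=cam(n);mask=np.zeros_like(m)
    poly=np.array([proj(c,O+[-y/1000,x/1000,.1]) for x,y in[(28,-56),(28,56),(90,56),(90,-56)]],np.int32)
    cv2.fillPoly(mask,[poly],1);m&=mask
    ct,_=cv2.findContours(m,0,2);k=max(ct,key=cv2.contourArea)
    b=cv2.boxPoints(cv2.minAreaRect(k));print(n,cv2.contourArea(k),mask.sum(),d[m>0].mean())
    for z in(.025,.06,.09):
        print(z,[np.array([(P[1]-O[1]),-(P[0]-O[0])])*1000 for P in[plane(c,q,z) for q in b]])
E
```

```text
top 513.0 1407 9.70315270390071
0.025 [array([ 62., -54.]), array([ 26., -54.]), array([28., 41.]), array([64., 41.])]
0.06 [array([ 62., -44.]), array([ 26., -43.]), array([28., 48.]), array([63., 47.])]
0.09 [array([ 61., -35.]), array([ 27., -35.]), array([29., 54.]), array([62., 53.])]
scene 217.0 990 6.959698420698925
0.025 [array([ 37., -51.]), array([  8., -58.]), array([10., 20.]), array([38., 25.])]
0.06 [array([ 62., -33.]), array([ 34., -39.]), array([36., 35.]), array([63., 40.])]
0.09 [array([ 83., -17.]), array([ 56., -23.]), array([58., 48.]), array([84., 53.])]
```

Flap pixels match the closed state. The carton's footprint in the top view fits a 95 mm wide pack at floor level, its front edge near box x +62 mm, so its centre is near +31. Handing in.

```bash
python3 -c "
from cell import *;print(sign_off())"
```

```text
the job is handed in; nothing more can be done
None
```

I posted the carton and handed the job in: pictures and measurements show it lying flat in the well, the flap shut and the arm clear, after about 10 s on the clock, but sign-off returned no verdict.

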